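# Prop up the medal

### The arm

A 6-joint arm with a two-finger parallel gripper is mounted at the origin on the work surface. World frame = base frame: x ahead of the robot, y to its left, z up, the work surface at z = 0. Lengths are in mm, angles in rad, forces in N, time in s.
With the tool pointing down it reaches from about 400 to 925 mm from the base axis. Payload 12.5 kg.
Tool frame: the origin (TCP) lies midway between the tips of the shut fingers; the grasp point (between the pads) lies 19 mm behind it; z points along the fingers, y is the line along which they close (so a half turn about z gives the same grasp; the last joint's range is limited). The gripper opens to 95 mm and grips with 3 to 60 N. Pads are 20 mm wide; open, the fingers measure 119 mm over their backs; the gripper's body (75 mm by 180 mm) begins 59 mm behind the grasp point.
Start: joints at [1.063, 0.491, 1.559, -0, 1.092, -0.106], TCP at [244.408, 575.249, 214.661] pointing down, gripper open.
Joint ranges: [-3.1, 3.1], [-0.84, 2.19], [0.05, 2.79], [-1.13, 4.28], [0.06, 2.93], [-2.69, 2.69]. Speed limits (rad/s): [2.22, 2.22, 2.79, 3.14, 3.14, 3.14].

### API

Orientations are given as [roll, pitch, yaw] about the fixed x, y, z axes, in that order (R = Rz(yaw) Ry(pitch) Rx(roll)).
In Python, from cell import state, read_camera, job_done gives the robot as it stands.
- The arm moves only by the tool carry_out, never from a script. Its argument "moves" is a list of rows, each an object with "slide": the shift along the tool's x, y, z as a fraction of full scale, a list of three; "spin": the turn about the tool's z as a fraction of full scale. A call has 1 to 12 rows; each row shifts and turns the commanded pose from where the row before left it, along the tool's axes as they then stand; what a row does not reach is not made up. Full scale, the value 1, is 0.4 m for a shift and 30 degrees for a turn. A row lasts 1/12 s, in which the tool goes at most 41.7 mm and 7.16 degrees, less where a joint would pass 70% of its speed; a pose out of reach is approached as far as the arm can. A call with a number of a shift or a turn outside -1 to 1 is refused whole. A call with a gripper value outside its range is refused whole. "hand" is the closure, from 0 (fully open) to 1 (shut), set as the call begins (left out, the last holds). The fingers move at their own pace and stop on an object; the grip force is fixed at half the most. Time passes only in rows, so rows that do not move let the fingers close. It gives the time, the measured TCP pose, the force, the opening and the grip force at its end, in the units of the state.
- state(): the state, without advancing time (a new reading comes with each control period).
- read_camera(name): name is "scene" or "top"; returns a dict with "color" (420x560x3 uint8, red, green, blue), "K" (3x3 intrinsics, pixels), "R" (3x3) and "t" (3): a world point X has camera coordinates R X + t. Camera axes: x right, y down, z forward; pixel columns grow to the right and rows downward; lengths in mm; the calibration is good to about 2 mm. A picture is of the moment at which its call begins. There is no depth.
- job_done(): hands the job in; it is judged then, once.
The state is a dict: "t": time; "joints": joint angles; "qvel": joint speeds; "tau": joint torques, N m; "eef_pos": TCP position; "tcp_rot": TCP orientation; "ft_force": force on the tool from outside, world axes, zero at the start; "moment": the same for the moment, N m; "opening": opening from 0.0 (shut) to 1.0 (fully open); "grip_force": force on a finger pad.
Only numpy, scipy, OpenCV 4.12 (cv2) and the standard library are available. Lean on these libraries where they do the work, as an engineer would, in place of code of your own. Each camera call takes 0.05 s, during which the arm holds its last target. There are 200 camera calls.

### The job

Get the copper medal on show: first swing the folding prop leg of the wooden display stand up and back until it meets its stop and press it there firmly for a moment, but gently enough not to strain the hinge (never more than about 15 N on the stand). Then take the large clear medal holder out of the slotted rack and set it down, without dropping it, on the stand's ledge behind the two lip pieces, centred and square, so that it leans back against the leg. Leave everything else where it is.

Things in the scene. Friction and masses are not known exactly. Their poses are not given: they have to be found in the camera images.
- stand: dark wooden display stand, screwed down. Origin: underside, middle plane, below the ledge's middle; x to the stand's back, y left, z up. Base board x -45 to 75, y -55 to 55, 16 mm thick. Ledge of two pieces (y 26 to 50 mm either side, open channel between), each with a 6 mm thick lip at its front, top 40 mm up. Stop block with a brass stop screw behind the hinge, 30 mm wide, 43 mm high
- ledge (a point): middle of the ledge's plane, 26 mm above the stand's origin; stand's axes. The plane slopes down to the back by 0.262 rad (15 deg). Measured along the slope, the lips' rear faces lie 17 mm before this point and the front of the opened leg's bar 0 to 13 mm behind it, by the stop's setting: 17 to 30 mm for the 10 mm thick holder. Lips stand 8 mm above the ledge
- prop: the folding prop leg: wooden plate 36 mm wide, 5 mm thick. Origin on its hinge axis (stand's y), 10.6 mm behind and 23.2 mm above the stand's origin; -x points to its free end. Tilt of its z axis = leg angle: 0 folded flat to the stand's front, 1.571 upright. Starts at 0.6 to 1.0; the stop screw is set anywhere from 1.69 to 1.98 rad. Stiff hinge, 0.10 N m friction: stays where left
- leg_bar (a point): centre of the round bar (10 mm diameter, 44 mm long along the stand's y) at the free end of the prop leg, 48 mm from the hinge axis; it moves with the leg. 2 to 5 N on the bar moves the leg; at the stop press with 5 N or more for half a second; over 15 N on leg or stand strains the hinge
- medal_center (a point): centre of the larger clear square holder, 86 x 86 mm, 10 mm thick (its x axis is the thickness, z up), with a 60 mm copper medal in it, about 150 g; it stands upright in a slot of the rack, its lower 14 mm in the slot
- medal: the same large clear holder; origin at the centre of its lower edge face, 43 mm below the centre; same axes
- rack: wooden rack fixed on the shelf, 130 x 114 x 20 mm, origin at the centre of its underside. Two slots along its y axis at x = -30 and +30 mm, 13 mm wide, 90 mm long, 14 mm deep (slot floor 6 mm above the shelf). The large holder is in one, the small one in the other
- coin_center (a point): centre of the smaller clear square holder (50 x 50 x 10 mm) with a silver coin, standing in the rack's other slot; leave alone
- jar: frosted glass coin jar with a steel lid, 70 mm diameter, 85 mm high; origin at the centre of its underside; leave alone
- pan: shallow round brass balance pan, 100 mm diameter, 18 mm high; origin at the centre of its underside; leave alone
- loupe: black resin loupe, a stepped cylinder 38 mm in diameter and 34 mm high; origin at the centre of its underside; leave alone
- tube: white coin tube, 34 mm diameter, 50 mm high, standing; origin at the centre of its underside; leave alone
- brush: small brush, 150 mm long, lying flat; leave alone
Things that resemble listed ones, but are neither listed nor needed, are in the scene too. Of the things that look like the stand, the larger one is meant.

How it is judged (in metres and radians):
On the way, in this order (a step that is already met when the one before it is completed fails the run):
1. the prop leg bears on its stop and is pressed there by the fingers with more than 4 N (contact force between prop and stand above 2 N and contact force between prop and the fingers above 4 N), for 0.3 s.
2. then the large holder is lifted clear of the rack (height (world z) of medal_center above 0.08 m), for 0.1 s.
At the end, for the whole second after the job is handed in: The leg still leans back (angle above 1.65 rad); the large holder rests on the ledge leaning back 0.17 to 0.75 rad on the leg, its centre within 15 mm of the middle plane, 2 to 28 mm behind and 54 to 75 mm above the stand's origin, square within 0.14 rad, at rest (angle between prop's own z axis and vertical above 1.65 rad and x of medal_center in the frame of stand between 0.002 and 0.028 m and y of medal_center in the frame of stand between -0.015 and 0.015 m and z of medal_center in the frame of stand between 0.054 and 0.075 m and angle between medal_center's own z axis and vertical between 0.17 and 0.75 rad and angle between the y axis of medal_center and the y axis of stand, either way round below 0.14 rad and linear speed of medal below 0.02 m/s); the robot touches nothing.
It fails at once if the arm presses on the stand or its leg with more than 15 N (contact force between any of stand, prop and the arm above 15 N or contact force between any of stand, prop and the fingers above 15 N).
It fails at once if the large holder is dropped (falls untouched faster than 0.45 m/s) (linear speed of medal above 0.45 m/s and not (contact force between medal and the fingers above 0.05 N)).
It fails at once if the small holder or a bystander is moved by more than 20 mm (distance of any of coin_center, jar, pan, loupe, tube, brush from where it was at the start of the episode above 0.02 m).
It also fails if it takes over 72 s, if anything falls off the work surface, if the arm or the gripper's body presses on something with over 40 N, if the wrist force passes 120 N, or if a joint passes its speed limit or range.

## Working session

There is one attempt and no reset: what is moved stays moved. The work goes in short steps, Python scripts to look and compute and a tool call to move; the robot and the scene stay as the last step left them, time stands still between calls to the robot, and variables do not carry over. Pictures are saved under pics/ and viewed, at most 10 in all, crops included, and the job is handed in when it is done.

Besides the shell and the picture viewer there is one more tool, called after "Request:" as name(argument=value, ...) on one line, values as JSON. carry_out: Moves the arm, as the interface text tells. Shift numbers are shares of 0.4 m and turn numbers shares of 30 degrees, none past 1 either way. Its arguments: {"type":"object","properties":{"moves":{"type":"array"},"hand":{"type":"number"}},"required":["moves"]}

```bash
mkdir -p pics; ls
python3 - <<'E'
from cell import *
import cv2,numpy as np
s=state();print({k:np.round(v,3).tolist() for k,v in s.items()})
for n in("scene","top"):
    c=read_camera(n);cv2.imwrite(f"pics/{n}0.png",c["color"][:,:,::-1]);print(n,c["K"].round(1).tolist(),c["R"].round(4).tolist(),c["t"].round(1).tolist())
E
```

```text
pics
{'t': 0.0, 'joints': [1.063, 0.492, 1.559, -0.0, 1.092, -0.106], 'qvel': [-0.001, -0.0, 0.0, -0.0, -0.001, 0.001], 'tau': [0.003, -61.263, -25.819, 0.069, 0.048, -0.0], 'eef_pos': [244.282, 574.997, 214.054], 'tcp_rot': [-3.14, -0.0, 2.74], 'ft_force': [-0.228, 0.488, 0.653], 'moment': [-0.019, -0.004, -0.009], 'grip_force': 0.0, 'opening': 1.0}
scene [[502.1, 0.0, 282.9], [0.0, 502.1, 209.2], [0.0, 0.0, 1.0]] [[-0.8506, 0.5258, -0.002], [0.4491, 0.7245, -0.523], [-0.2735, -0.4457, -0.8524]] [442.1, -272.3, 1290.4]
top [[444.5, 0.0, 282.4], [0.0, 444.5, 206.5], [0.0, 0.0, 1.0]] [[-0.0757, -0.9971, -0.0057], [-0.9631, 0.0746, -0.2585], [0.2582, -0.0141, -0.966]] [139.3, 587.5, 780.5]
```

View pics/scene0.png

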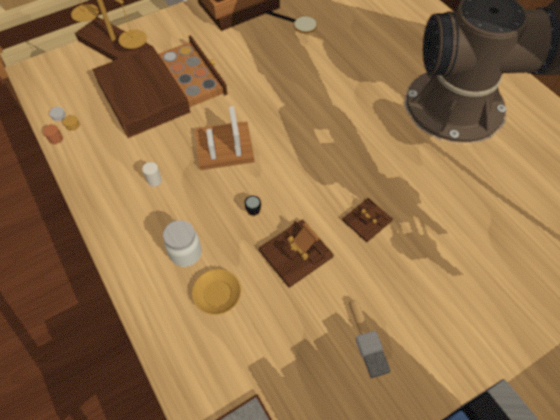

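View pics/top0.png

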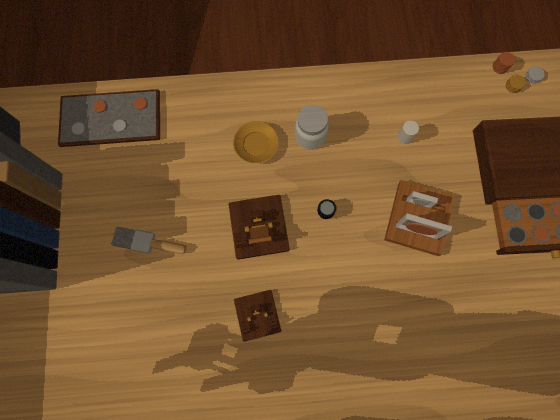

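Candidates: the larger stand is at top (259,227) / scene (296,252) and the smaller look-alike at top (257,315) / scene (368,219). The large holder is at top (424,226) / scene (236,130) and the small one at top (422,200) / scene (211,143). I choose the larger one of each, and check them in close crops.

```bash
cat > h.py <<'E'
import numpy as np,cv2
from cell import *
def cams():
    return {n:read_camera(n) for n in("scene","top")}
def proj(c,X):
    p=np.atleast_2d(X)@c["R"].T+c["t"]; q=p@c["K"].T; return q[:,:2]/q[:,2:]
def tri(cs,ps):
    A=[]
    for c,p in zip(cs,ps):
        P=c["K"]@np.c_[c["R"],c["t"]]; A+= [p[0]*P[2]-P[0],p[1]*P[2]-P[1]]
    A=np.array(A); return np.linalg.lstsq(A[:,:3],-A[:,3],rcond=None)[0]
def planez(c,p,z):
    C=-c["R"].T@c["t"]; d=c["R"].T@np.linalg.inv(c["K"])@[p[0],p[1],1]; return C+d*(z-C[2])/d[2]
E
python3 - <<'E'
import cv2,numpy as np
s=cv2.imread("pics/scene0.png");t=cv2.imread("pics/top0.png")
def cr(i,x,y,w,h,k): return cv2.resize(i[y:y+h,x:x+w],None,fx=k,fy=k,interpolation=cv2.INTER_CUBIC)
a=np.hstack([cr(s,250,205,100,75,4),cr(t,215,185,100,75,4)])
b=np.hstack([cr(s,180,100,100,75,4),cr(t,375,175,100,75,4)])
cv2.imwrite("pics/crop.png",np.vstack([a,b]))
E
```

```text
(no output)
```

View pics/crop.png

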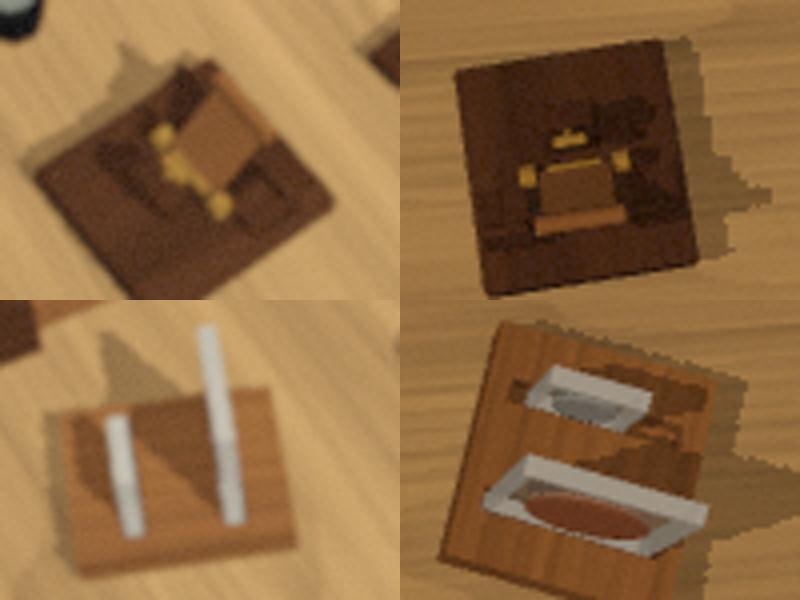

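```bash
cat > m.py <<'E'
from h import *
from scipy.optimize import least_squares
C=cams();S,T=C["scene"],C["top"]
def Rz(a): return np.array([[np.cos(a),-np.sin(a),0],[np.sin(a),np.cos(a),0],[0,0,1]])
def fit(obs,x0):
    def r(p):
        o=[]
        for c,X,px in obs: o+=list((proj(C[c],Rz(p[2])@np.array(X)+[p[0],p[1],p[3]])[0]-px))
        return o
    s=least_squares(r,x0+[0.],loss="soft_l1");print(s.x.round(3),np.round(s.fun.reshape(-1,2),1).tolist());return s.x
so=[("top",(75,55,16),(229.25,203)),("top",(75,-55,16),(280,195)),("top",(-45,-55,16),(289.25,250.75)),("top",(-45,55,8),(237,259)),
("scene",(75,-55,16),(259.5,248.75)),("scene",(-45,55,16),(333.25,256.25)),("scene",(-45,-55,16),(303,220))]
p=fit(so,[550.,120.,0.1])
B=tri([S,T],[(311.25,231.75),(260.25,240.5)]);l=Rz(p[2]).T@(B-[p[0],p[1],0]);print("bar",B,l,"ang",np.arctan2(l[2]-23.2,10.6-l[0]))
ro=[("top",(65,57,20),(400,180.5)),("top",(65,-57,20),(454.25,195)),("top",(-65,57,20),(384.5,240)),
("scene",(65,-57,20),(196.25,128.75)),("scene",(-65,-57,20),(247,122)),("scene",(-65,57,10),(254.5,161.25))]
q=fit(ro,[550.,-200.,-.25])
M=tri([S,T],[(234,120.5),(428.5,222.25)]);print("medal top",M,"in rack",Rz(q[2]).T@(M-[q[0],q[1],0]))
for s in(-1,1):
  X=Rz(q[2])@[30*s,0,92]+[q[0],q[1],0];print(s,X,proj(S,X),proj(T,X))
for n in(("tcp"),): print(proj(T,state()["eef_pos"]))
E
python3 m.py
```

```text
[ 5.62780e+02  1.44241e+02  7.70000e-02 -1.48080e+01] [[-0.2, -0.0], [0.4, 0.3], [-0.0, -0.0], [-0.5, 0.4], [-1.8, -0.1], [0.8, 0.1], [-0.5, 0.0]]
bar [538.65123366 142.01016347  49.66671134] [-24.22871375  -0.37962416  49.66671134] ang 0.6498138255045484
[ 5.69753e+02 -1.87870e+02 -3.79000e-01 -8.14700e+00] [[-0.0, 0.2], [-1.1, 1.1], [0.6, -1.5], [-1.1, 0.2], [0.7, -0.1], [0.1, -0.6]]
medal top [ 541.62909098 -178.0918623    86.20745106] in rack [-29.74572595  -1.32868714  86.20745106]
-1 [ 541.88477618 -176.76344599   92.        ] [[233.71925542 119.08557098]] [[428.4533475  221.79272693]]
1 [ 597.62167299 -198.97601751   92.        ] [[207.39610206 122.60852096]] [[435.31410649 192.54258884]]
[[-38.63985734 446.79179529]]
```

```bash
sed -i 's/proj(C\[c\],Rz(p\[2\])@np.array(X)+\[p\[0\],p\[1\],p\[3\]\])\[0\]-px/proj(C[c],Rz(p[2])@np.array(X)+[p[0],p[1],0*p[3]])[0]-px+.375/' m.py
cat >> m.py <<'E'
def ra(a):
    X=Rz(p[2])@[10.6-48*np.cos(a[0]),0,23.2+48*np.sin(a[0])+4]+[p[0],p[1],0]
    return np.r_[proj(S,X)[0]-(310.9,231.4),proj(T,X)[0]-(259.9,240.1)]
s=least_squares(ra,[.8]);print("ang",s.x,s.fun)
# edge-based top view overlay
for c,n in((S,"scene"),(T,"top")):
    im=c["color"][:,:,::-1].copy();k=4
    x0,y0=(250,205) if n=="scene" else(215,185)
    im=cv2.resize(im[y0:y0+90,x0:x0+100],None,fx=k,fy=k,interpolation=cv2.INTER_CUBIC)
    f=lambda P:np.int32((proj(c,(Rz(p[2])@np.array(P,float).T).T+[p[0],p[1],0])-[x0,y0]+.5)*k-.5)
    for z in(0,16): cv2.polylines(im,[f([(75,55,z),(75,-55,z),(-45,-55,z),(-45,55,z)])],True,(0,255,0) if z else (255,0,0))
    for g in(26,-50): cv2.polylines(im,[f([(-17,g,40),(-17,g+24,40),(-23,g+24,40),(-23,g,40)])],True,(0,255,255))
    a=s.x[0];cv2.polylines(im,[f([(10.6-48*np.cos(a),y,23.2+48*np.sin(a)) for y in(-22,22)])],False,(255,255,0))
    cv2.imwrite(f"pics/o_{n}.png",im)
cv2.imwrite("pics/o.png",np.hstack([cv2.imread(f"pics/o_{n}.png") for n in("scene","top")]))
E
python3 m.py
```

```text
[5.62110e+02 1.45561e+02 8.00000e-02 0.00000e+00] [[-1.5, -1.1], [-0.0, -1.0], [-0.1, -0.6], [-1.4, 0.2], [-1.1, -2.4], [2.4, -2.5], [0.5, -2.7]]
bar [538.65123366 142.01016347  49.66671134] [-23.66839518  -1.65652586  49.66671134] ang 0.657643498807903
[ 5.70173e+02 -1.84466e+02 -3.80000e-01  0.00000e+00] [[-0.3, -0.8], [-0.9, 0.3], [0.1, -2.0], [-0.7, -0.6], [1.4, -1.0], [0.8, -1.2]]
medal top [ 541.62909098 -178.0918623    86.20745106] in rack [-28.87148541  -4.66947268  86.20745106]
-1 [ 542.31332681 -173.33693416   92.        ] [[234.28087271 120.13290326]] [[426.60413004 221.70786122]]
1 [ 598.03206089 -195.59502646   92.        ] [[207.92015679 123.64959861]] [[433.52162852 192.4686625 ]]
[[-38.76377784 446.81593663]]
ang [0.77648697] [ 1.07718386 -1.7235814  -0.82491255 -0.53518824]
```

View pics/o.png

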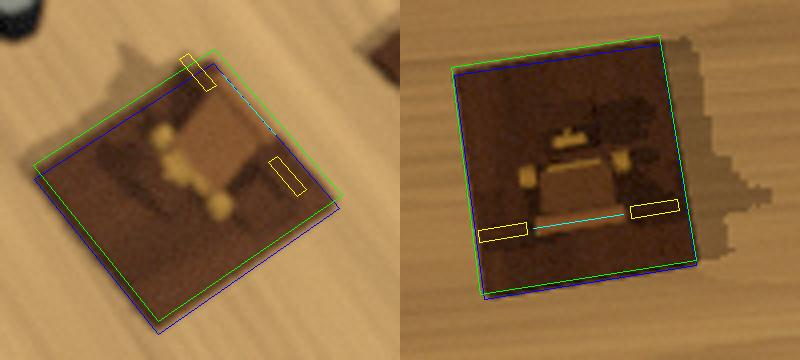

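The crop confirms it: the larger stand has its leg bar towards the robot, and the copper-medal holder is the one nearer the robot in the rack. The fit puts the stand at about (562, 145) with yaw 0.08, and the holder's top at about (542, -177).

Request:
carry_out(hand=1, moves=[{"slide":[-0.08,-0.059,0],"spin":0},{"slide":[-0.08,-0.059,0],"spin":0},{"slide":[-0.08,-0.059,0],"spin":0},{"slide":[-0.08,-0.059,0],"spin":0},{"slide":[-0.08,-0.059,0],"spin":0},{"slide":[-0.08,-0.059,0],"spin":0},{"slide":[-0.08,-0.059,0],"spin":0},{"slide":[-0.08,-0.059,0],"spin":0},{"slide":[-0.08,-0.059,0],"spin":0},{"slide":[-0.08,-0.059,0],"spin":0},{"slide":[-0.08,-0.059,0],"spin":0},{"slide":[-0.08,-0.059,0],"spin":0}])

```text
t: 1.3
eef_pos: [487.7, 162.6, 214.8]
tcp_rot: [3.141, 0.0, 2.74]
ft_force: [-0.1, 0.8, 0.9]
opening: 0.215
grip_force: 0.0
```

Request:
carry_out(moves=[{"slide":[-0.059,-0.041,0],"spin":0},{"slide":[0,0,0.1],"spin":-0.23},{"slide":[0,0,0.1],"spin":-0.23},{"slide":[0,0,0],"spin":-0.23},{"slide":[0,0,0],"spin":-0.23},{"slide":[0,0,0],"spin":0},{"slide":[0,0,0],"spin":0}])

```text
t: 1.88
eef_pos: [502.5, 140.1, 134.7]
tcp_rot: [3.141, 0.0, -3.066]
ft_force: [-0.6, -0.2, 0.8]
opening: 0.005
grip_force: 0.0
```

```bash
cat > view.py <<'E'
import sys
from h import *
C=cams();k=4
# usage: name x0s y0s x0t y0t
n,a,b,c,d=sys.argv[1],*map(int,sys.argv[2:6])
o=[]
for m,x,y in(("scene",a,b),("top",c,d)):
    im=cv2.cvtColor(C[m]["color"],cv2.COLOR_RGB2BGR);im=cv2.resize(im[y:y+110,x:x+100],None,fx=k,fy=k,interpolation=cv2.INTER_CUBIC)
    q=(proj(C[m],state()["eef_pos"])[0]-[x,y]+.5)*k-.5
    cv2.circle(im,tuple(np.int32(q)),3,(0,255,0),1);o.append(im)
cv2.imwrite(f"pics/{n}.png",np.hstack(o));s=state();print(s["t"],s["eef_pos"],s["tcp_rot"],s["opening"],s["ft_force"])
E
python3 view.py v1 270 180 210 170
```

```text
1.9833 [502.54756515 140.22493842 135.03269926] [ 3.14145770e+00  8.94612937e-04 -3.06530148e+00] 0.0038250286093497827 [-0.14122986  0.41465476 -0.31434838]
```

View pics/v1.png

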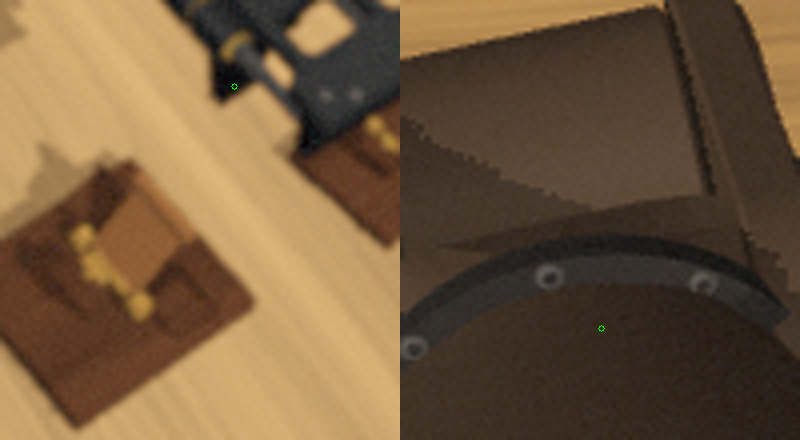

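The scene view shows the finger tips (about 222,97 in the crop) some 2 px below their projection, so that camera has a bias. I refit with a free image offset for it.

```bash
cat > m2.py <<'E'
import io,contextlib
with contextlib.redirect_stdout(io.StringIO()):
    from m import *
def res(v):
    o=[]
    for obs,p in((so,v[0:3]),(ro,v[3:6])):
        for c,X,px in obs:
            o+=list(proj(C[c],Rz(p[2])@np.array(X)+[p[0],p[1],0])[0]-px+.375+(v[6:8] if c=="scene" else 0))
    # medal top at rack (-30, y)
    X=Rz(v[5])@[-30,v[8],92]+[v[3],v[4],0]
    o+=list(proj(S,X)[0]-(233.6,120.1)+v[6:8])+list(proj(T,X)[0]-(428.1,221.9))
    X=Rz(v[2])@[10.6-48*np.cos(v[9]),0,23.2+48*np.sin(v[9])+4]+[v[0],v[1],0]
    o+=list(proj(S,X)[0]-(310.9,231.4)+v[6:8])+list(proj(T,X)[0]-(259.9,240.1))
    return np.array(o)
s=least_squares(res,[562,145,.08,570,-185,-.38,0,0,0,.75],loss="soft_l1",x_scale=[10,10,.1,10,10,.1,1,1,1,.1])
print(s.x.round(3));print(s.fun.reshape(-1,2).round(1).tolist())
v=s.x;print("medal top",Rz(v[5])@[-30,v[8],92]+[v[3],v[4],0])
E
sed -i 's/^C=cams.*/import pickle,os\nC=pickle.load(open("c0.pkl","rb"))\nS,T=C["scene"],C["top"]/' m.py
python3 - <<'E'
# rebuild calibration pickle (pixels already read off the first pictures)
from h import *;import pickle;pickle.dump(cams(),open("c0.pkl","wb"))
E
python3 m2.py
```

```text
[ 5.61251e+02  1.44830e+02  7.80000e-02  5.68545e+02 -1.86089e+02
 -3.70000e-01 -9.17000e-01  2.20800e+00 -1.16500e+00  7.76000e-01]
[[-1.0, -0.8], [0.4, -0.6], [0.2, -0.1], [-1.1, 0.6], [-1.9, -0.7], [1.6, -0.7], [-0.2, -0.9], [0.2, 0.1], [-0.3, 0.6], [1.3, -0.9], [-1.5, 1.1], [0.5, 0.4], [0.3, -0.0], [-0.0, 1.0], [0.3, 0.8], [0.3, 0.0], [-0.4, -0.1]]
medal top [ 540.15484319 -176.32542772   92.        ]
```

Request:
carry_out(moves=[{"slide":[0,0,0.08],"spin":0},{"slide":[0,0,0.08],"spin":0},{"slide":[0,0,0.067],"spin":0},{"slide":[-0.02,0,0],"spin":0},{"slide":[-0.01,0,0],"spin":0},{"slide":[0,0,0],"spin":0}])

```text
t: 2.58
eef_pos: [516.3, 141.3, 45.2]
tcp_rot: [3.141, 0.003, -3.062]
ft_force: [-0.4, 0.3, -0.2]
opening: 0.006
grip_force: 0.0
```

Request:
carry_out(moves=[{"slide":[-0.004,0,0],"spin":0},{"slide":[-0.004,0,0],"spin":0},{"slide":[-0.004,0,0],"spin":0},{"slide":[-0.004,0,0],"spin":0},{"slide":[-0.004,0,0],"spin":0},{"slide":[-0.004,0,0],"spin":0}])

```text
t: 3.08
eef_pos: [523.5, 141.8, 44.0]
tcp_rot: [3.142, -0.001, -3.062]
ft_force: [-8.3, 0.1, 6.0]
opening: 0.006
grip_force: 4.1
```

The leg is jamming: the rising bar rubs up along the finger. I follow the bar's arc instead, going up and forward together.

Request:
carry_out(moves=[{"slide":[0,0,-0.0025],"spin":0},{"slide":[0,0,-0.0025],"spin":0},{"slide":[-0.0015,0,-0.0025],"spin":0},{"slide":[-0.002,0,-0.0025],"spin":0}])

```text
t: 3.42
eef_pos: [525.2, 141.9, 47.8]
tcp_rot: [3.142, -0.0, -3.062]
ft_force: [-2.3, 0.1, -2.2]
opening: 0.003
grip_force: 0.9
```

Request:
carry_out(moves=[{"slide":[-0.003,0,-0.0025],"spin":0},{"slide":[-0.003,0,-0.0025],"spin":0},{"slide":[-0.003,0,-0.0025],"spin":0},{"slide":[-0.003,0,-0.0025],"spin":0},{"slide":[-0.003,0,-0.002],"spin":0}])

```text
t: 3.83
eef_pos: [531.3, 142.5, 52.8]
tcp_rot: [3.142, -0.0, -3.062]
ft_force: [-5.1, 0.1, 2.3]
opening: 0.007
grip_force: 2.4
```

Request:
carry_out(moves=[{"slide":[-0.003,0,-0.002],"spin":0},{"slide":[-0.003,0,-0.002],"spin":0},{"slide":[-0.003,0,-0.002],"spin":0},{"slide":[-0.003,0,-0.002],"spin":0},{"slide":[-0.003,0,-0.0015],"spin":0}])

```text
t: 4.25
eef_pos: [537.5, 142.9, 56.7]
tcp_rot: [3.141, 0.0, -3.062]
ft_force: [-4.7, 0.2, 4.2]
opening: 0.007
grip_force: 2.2
```

Request:
carry_out(moves=[{"slide":[-0.002,0,-0.003],"spin":0},{"slide":[-0.003,0,-0.003],"spin":0},{"slide":[-0.003,0,-0.002],"spin":0},{"slide":[-0.003,0,-0.002],"spin":0},{"slide":[-0.003,0,-0.002],"spin":0},{"slide":[-0.003,0,-0.001],"spin":0},{"slide":[-0.003,0,-0.001],"spin":0}])

```text
t: 4.83
eef_pos: [545.4, 143.5, 62.1]
tcp_rot: [3.142, 0.0, -3.062]
ft_force: [-1.7, -0.7, 0.2]
opening: 0.006
grip_force: 1.1
```

Request:
carry_out(moves=[{"slide":[-0.003,0,-0.001],"spin":0},{"slide":[-0.003,0,0],"spin":0},{"slide":[-0.003,0,0],"spin":0},{"slide":[-0.003,0,0],"spin":0},{"slide":[-0.003,0,0],"spin":0},{"slide":[-0.003,0,0],"spin":0}])

```text
t: 5.33
eef_pos: [552.6, 144.2, 62.5]
tcp_rot: [3.142, 0.0, -3.062]
ft_force: [-2.0, -0.3, 1.8]
opening: 0.005
grip_force: 1.3
```

Request:
carry_out(moves=[{"slide":[-0.003,0,0],"spin":0},{"slide":[-0.003,0,0],"spin":0},{"slide":[-0.003,0,0],"spin":0},{"slide":[-0.003,0,0],"spin":0},{"slide":[-0.003,0,0],"spin":0}])

```text
t: 5.75
eef_pos: [558.6, 144.6, 62.5]
tcp_rot: [3.141, 0.0, -3.062]
ft_force: [-2.4, -0.3, 2.4]
opening: 0.007
grip_force: 1.2
```

Request:
carry_out(moves=[{"slide":[-0.0015,0,0],"spin":0},{"slide":[-0.0015,0,0],"spin":0},{"slide":[0,0,0],"spin":0}])

```text
t: 6.0
eef_pos: [559.7, 144.7, 62.4]
tcp_rot: [3.141, 0.0, -3.062]
ft_force: [-1.3, 0.2, 1.4]
opening: 0.005
grip_force: 0.7
```

Request:
carry_out(moves=[{"slide":[-0.0015,0,0],"spin":0},{"slide":[-0.0015,0,0],"spin":0},{"slide":[0,0,0],"spin":0}])

```text
t: 6.25
eef_pos: [560.9, 144.8, 62.4]
tcp_rot: [3.142, 0.0, -3.062]
ft_force: [-1.9, -0.4, 0.2]
opening: 0.008
grip_force: 0.8
```

Request:
carry_out(moves=[{"slide":[-0.0015,0,0],"spin":0},{"slide":[-0.0015,0,0],"spin":0},{"slide":[0,0,0],"spin":0}])

```text
t: 6.5
eef_pos: [562.1, 144.9, 62.4]
tcp_rot: [3.141, 0.0, -3.062]
ft_force: [-2.2, -0.7, 0.4]
opening: 0.005
grip_force: 0.8
```

Request:
carry_out(moves=[{"slide":[-0.0015,0,0],"spin":0},{"slide":[-0.0015,0,0],"spin":0},{"slide":[0,0,0],"spin":0}])

```text
t: 6.75
eef_pos: [563.3, 145.0, 62.4]
tcp_rot: [3.142, 0.0, -3.062]
ft_force: [-2.0, 0.1, -0.5]
opening: 0.005
grip_force: 0.8
```

Request:
carry_out(moves=[{"slide":[-0.0015,0,0],"spin":0},{"slide":[-0.0015,0,0],"spin":0},{"slide":[0,0,0],"spin":0}])

```text
t: 7.0
eef_pos: [564.5, 145.1, 62.4]
tcp_rot: [3.141, 0.0, -3.062]
ft_force: [-2.0, 0.3, 0.7]
opening: 0.007
grip_force: 0.8
```

Request:
carry_out(moves=[{"slide":[-0.0015,0,0],"spin":0},{"slide":[-0.0015,0,0],"spin":0},{"slide":[0,0,0],"spin":0}])

```text
t: 7.25
eef_pos: [565.6, 145.2, 62.3]
tcp_rot: [3.141, -0.0, -3.062]
ft_force: [-2.4, 0.0, -0.8]
opening: 0.003
grip_force: 0.9
```

Request:
carry_out(moves=[{"slide":[-0.0015,0,0],"spin":0},{"slide":[-0.0015,0,0],"spin":0},{"slide":[0,0,0],"spin":0}])

```text
t: 7.5
eef_pos: [566.8, 145.3, 62.3]
tcp_rot: [3.142, -0.0, -3.062]
ft_force: [-2.0, -0.1, -1.5]
opening: 0.003
grip_force: 1.0
```

Request:
carry_out(moves=[{"slide":[-0.0015,0,0],"spin":0},{"slide":[-0.0015,0,0],"spin":0},{"slide":[0,0,0],"spin":0}])

```text
t: 7.75
eef_pos: [568.0, 145.3, 62.4]
tcp_rot: [3.142, -0.0, -3.062]
ft_force: [-2.3, 0.0, -1.0]
opening: 0.001
grip_force: 1.1
```

Request:
carry_out(moves=[{"slide":[-0.0015,0,0],"spin":0},{"slide":[-0.0015,0,0],"spin":0},{"slide":[0,0,0],"spin":0}])

```text
t: 8.0
eef_pos: [569.3, 145.5, 62.4]
tcp_rot: [3.142, 0.0, -3.062]
ft_force: [-1.2, -0.7, -0.9]
opening: 0.002
grip_force: 1.1
```

Request:
carry_out(moves=[{"slide":[-0.0015,0,0],"spin":0},{"slide":[-0.0015,0,0],"spin":0},{"slide":[0,0,0],"spin":0}])

```text
t: 8.25
eef_pos: [570.5, 145.6, 62.4]
tcp_rot: [3.142, 0.0, -3.062]
ft_force: [-2.7, 0.0, -1.8]
opening: 0.009
grip_force: 1.1
```

Request:
carry_out(moves=[{"slide":[-0.0015,0,0],"spin":0},{"slide":[-0.0015,0,0],"spin":0},{"slide":[0,0,0],"spin":0}])

```text
t: 8.5
eef_pos: [571.7, 145.7, 62.4]
tcp_rot: [3.141, 0.0, -3.062]
ft_force: [-2.3, -0.7, -1.2]
opening: 0.002
grip_force: 1.1
```

Request:
carry_out(moves=[{"slide":[-0.0015,0,0],"spin":0},{"slide":[-0.0015,0,0],"spin":0},{"slide":[0,0,0],"spin":0}])

```text
t: 8.75
eef_pos: [572.5, 145.7, 62.3]
tcp_rot: [3.142, -0.001, -3.062]
ft_force: [-3.9, 0.4, -1.8]
opening: 0.004
grip_force: 2.1
```

Request:
carry_out(moves=[{"slide":[-0.0015,0,0],"spin":0},{"slide":[-0.0015,0,0],"spin":0},{"slide":[0,0,0],"spin":0}])

```text
t: 9.0
eef_pos: [573.0, 145.8, 62.2]
tcp_rot: [-3.142, -0.002, -3.062]
ft_force: [-7.0, -0.9, -1.3]
opening: 0.007
grip_force: 3.7
```

Request:
carry_out(moves=[{"slide":[-0.0015,0,0],"spin":0},{"slide":[0,0,0],"spin":0},{"slide":[0,0,0],"spin":0},{"slide":[0,0,0],"spin":0},{"slide":[0,0,0],"spin":0},{"slide":[0,0,0],"spin":0},{"slide":[0,0,0],"spin":0},{"slide":[0,0,0],"spin":0},{"slide":[0,0,0],"spin":0},{"slide":[0,0,0],"spin":0}])

```text
t: 9.83
eef_pos: [573.2, 145.8, 62.1]
tcp_rot: [-3.142, -0.003, -3.062]
ft_force: [-9.1, 0.4, 0.8]
opening: 0.003
grip_force: 4.4
```

Request:
carry_out(moves=[{"slide":[0.02,0,0],"spin":0},{"slide":[0.04,0,0],"spin":0},{"slide":[0,0,-0.1],"spin":0},{"slide":[0,0,-0.1],"spin":0.2},{"slide":[0,0,-0.05],"spin":0.23},{"slide":[0,0,0],"spin":0.23},{"slide":[0,0,0],"spin":0.23},{"slide":[0,0,0],"spin":0.23},{"slide":[0,0,0],"spin":0.23},{"slide":[0,0,0],"spin":0.23},{"slide":[0,0,0],"spin":0.23},{"slide":[0,0,0],"spin":0.23}])

```text
t: 10.83
eef_pos: [551.3, 144.0, 163.0]
tcp_rot: [3.139, 0.001, 2.147]
ft_force: [-0.4, -0.7, -0.8]
opening: 0.003
grip_force: 0.0
```

Request:
carry_out(hand=0.45, moves=[{"slide":[0,0,0],"spin":0.23},{"slide":[0,0,0],"spin":0.23},{"slide":[0,0,0],"spin":0.23},{"slide":[0,0,0],"spin":0.23},{"slide":[0,0,0],"spin":0.23},{"slide":[0,0,0],"spin":0.23},{"slide":[0,0,0],"spin":0.23},{"slide":[0,0,0],"spin":0.2},{"slide":[0,0,0],"spin":0}])

```text
t: 11.58
eef_pos: [551.2, 144.1, 163.0]
tcp_rot: [3.139, -0.001, 1.201]
ft_force: [-0.4, 0.3, 0.4]
opening: 0.537
grip_force: 0.0
```

Request:
carry_out(moves=[{"slide":[-0.0946,0.033,0],"spin":0},{"slide":[-0.0946,0.033,0],"spin":0},{"slide":[-0.0946,0.033,0],"spin":0},{"slide":[-0.0946,0.033,0],"spin":0},{"slide":[-0.0946,0.033,0],"spin":0},{"slide":[-0.0946,0.033,0],"spin":0},{"slide":[-0.0946,0.033,0],"spin":0},{"slide":[-0.0946,0.033,0],"spin":0},{"slide":[0,0,0],"spin":0},{"slide":[0,0,0],"spin":0}])

```text
t: 12.42
eef_pos: [541.2, -178.5, 162.5]
tcp_rot: [3.14, -0.0, 1.205]
ft_force: [-1.1, -0.2, 0.3]
opening: 0.546
grip_force: 0.0
```

```bash
python3 view.py v2 180 70 230 170
```

```text
12.5167 [ 541.18506349 -176.10976662  162.52856245] [ 3.14102376e+00 -1.91611987e-04  1.20745339e+00] 0.548529832867596 [-0.4416777   1.19794056  0.43408921]
```

View pics/v2.png

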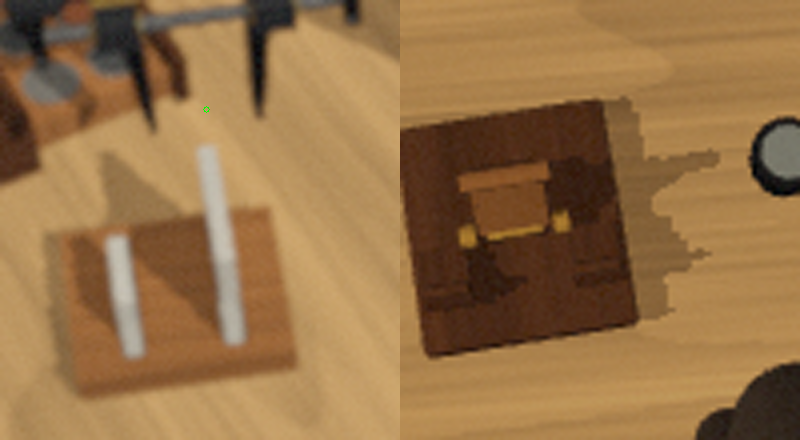

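The mid-point of the fingers (205,122) lies over the large holder, and the leg stays leaned back. I go down and grip.

Request:
carry_out(moves=[{"slide":[0,0,0.08],"spin":0},{"slide":[0,0,0.06],"spin":0},{"slide":[0,0,0.06],"spin":0},{"slide":[0,0,0.047],"spin":0},{"slide":[0,0,0],"spin":0},{"slide":[0,0,0],"spin":0}])

```text
t: 13.02
eef_pos: [541.3, -175.2, 63.5]
tcp_rot: [-3.14, -0.0, 1.208]
ft_force: [0.5, -0.3, 0.1]
opening: 0.55
grip_force: 0.0
```

Request:
carry_out(hand=1, moves=[{"slide":[0,0,0],"spin":0},{"slide":[0,0,0],"spin":0},{"slide":[0,0,0],"spin":0},{"slide":[0,0,0],"spin":0},{"slide":[0,0,0],"spin":0},{"slide":[0,0,0],"spin":0},{"slide":[0,0,0],"spin":0},{"slide":[0,0,0],"spin":0}])

```text
t: 13.68
eef_pos: [541.2, -176.5, 63.8]
tcp_rot: [3.141, -0.0, 1.206]
ft_force: [0.1, 1.0, 1.7]
opening: 0.104
grip_force: 30.0
```

Request:
carry_out(moves=[{"slide":[0,0,-0.03],"spin":0},{"slide":[0,0,-0.05],"spin":0},{"slide":[0,0,-0.07],"spin":0},{"slide":[0,0,-0.08],"spin":0},{"slide":[0,0,-0.05],"spin":0},{"slide":[0,0,0],"spin":-0.2115},{"slide":[0,0,0],"spin":-0.2115},{"slide":[0,0,0],"spin":-0.2115},{"slide":[0,0,0],"spin":-0.2115},{"slide":[0,0,0],"spin":0}])

```text
t: 14.52
eef_pos: [541.0, -176.4, 175.4]
tcp_rot: [-3.141, -0.0, 1.654]
ft_force: [-0.8, -0.4, -1.9]
opening: 0.105
grip_force: 30.0
```

Request:
carry_out(moves=[{"slide":[0.044,0.0064,0],"spin":0},{"slide":[0.0885,0.0128,0],"spin":0},{"slide":[0.0885,0.0128,0],"spin":0},{"slide":[0.0885,0.0128,0],"spin":0},{"slide":[0.0885,0.0128,0],"spin":0},{"slide":[0.0885,0.0128,0],"spin":0},{"slide":[0.0885,0.0128,0],"spin":0},{"slide":[0.0885,0.0128,0],"spin":0},{"slide":[0.0885,0.0128,0],"spin":0},{"slide":[0.0445,0.0064,0],"spin":0},{"slide":[0,0,0],"spin":0},{"slide":[0,0,0],"spin":0}])

```text
t: 15.52
eef_pos: [562.0, 145.4, 175.2]
tcp_rot: [-3.141, 0.0, 1.648]
ft_force: [0.5, -0.3, -1.9]
opening: 0.103
grip_force: 30.0
```

```bash
python3 view.py v3 250 160 210 170
```

```text
15.6167 [562.19218215 143.95965218 175.4119467 ] [-3.14105401e+00  1.50765488e-04  1.64648369e+00] 0.1015733303900584 [ 0.60346714  0.36466452 -1.20327968]
```

View pics/v3.png

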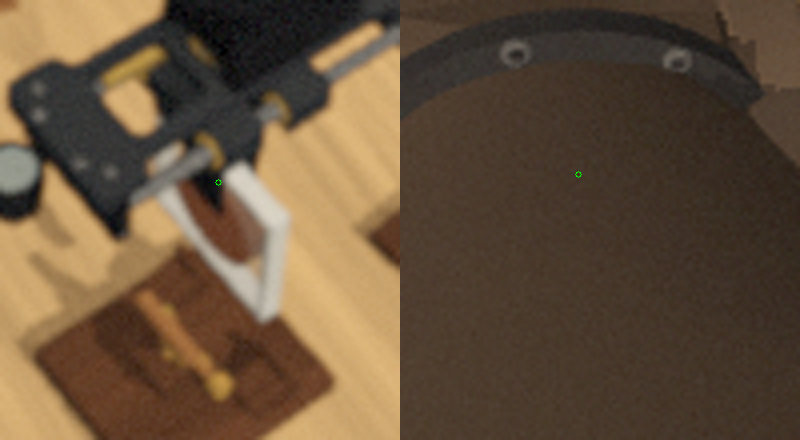

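Run:
```python
from h import *
C=cams();c=C["scene"];s=state();e=s["eef_pos"];y=s["tcp_rot"][2]
x=np.array([np.cos(y),np.sin(y),0]);f=np.array([np.sin(y),-np.cos(y),0])
for a in(43,-43):
  for b in(-5,5):
    for z in(-57.8,28.2):
      X=e+a*x+b*f; X[2]=e[2]-0+z; print(a,b,z,((proj(c,X)[0]+[-.9,2.2]*np.array([-1,1])*[0,1]-[250,160]+.5)*4-.5).round())
```

```text
43 -5 -57.8 [277. 312.]
43 -5 28.2 [288. 218.]
43 5 -57.8 [260. 323.]
43 5 28.2 [271. 230.]
-43 -5 -57.8 [169. 188.]
-43 -5 28.2 [172.  88.]
-43 5 -57.8 [153. 198.]
-43 5 28.2 [154.  99.]
```

The held holder matches its predicted outline to about 1 mm, so it is centred. I lower it.

Request:
carry_out(moves=[{"slide":[0,0,0.06],"spin":0},{"slide":[0,0,0.06],"spin":0},{"slide":[0,0,0.05],"spin":0},{"slide":[0,0,0.03],"spin":0},{"slide":[0,0,0.005],"spin":0},{"slide":[0,0,0],"spin":0}])

```text
t: 16.22
eef_pos: [562.3, 143.9, 93.2]
tcp_rot: [-3.14, 0.0, 1.647]
ft_force: [0.3, 0.1, -2.1]
opening: 0.101
grip_force: 30.0
```

Request:
carry_out(moves=[{"slide":[0,0,0.004],"spin":0},{"slide":[0,0,0.004],"spin":0},{"slide":[0,0,0.004],"spin":0},{"slide":[0,0,0],"spin":0}])

```text
t: 16.55
eef_pos: [562.5, 144.7, 89.2]
tcp_rot: [3.141, -0.0, 1.648]
ft_force: [-0.1, 0.6, -2.5]
opening: 0.102
grip_force: 30.0
```

Request:
carry_out(moves=[{"slide":[0,0,0.003],"spin":0},{"slide":[0,0,0.003],"spin":0},{"slide":[0,0,0],"spin":0}])

```text
t: 16.8
eef_pos: [562.3, 144.8, 86.3]
tcp_rot: [-3.142, -0.0, 1.649]
ft_force: [-0.5, 0.5, -1.8]
opening: 0.103
grip_force: 30.0
```

Request:
carry_out(moves=[{"slide":[0,0,0.0025],"spin":0},{"slide":[0,0,0.0025],"spin":0},{"slide":[0,0,0],"spin":0}])

```text
t: 17.05
eef_pos: [562.8, 144.8, 84.8]
tcp_rot: [3.14, -0.0, 1.649]
ft_force: [0.6, 0.5, 1.3]
opening: 0.103
grip_force: 30.0
```

Contact came at the predicted height. I open slowly so the rear finger guides the lean.

Request:
carry_out(hand=0.86, moves=[{"slide":[0,0,0],"spin":0},{"slide":[0,0,0],"spin":0},{"slide":[0,0,0],"spin":0},{"slide":[0,0,0],"spin":0}])

```text
t: 17.38
eef_pos: [562.3, 144.7, 84.4]
tcp_rot: [3.142, -0.0, 1.649]
ft_force: [0.2, -0.0, -0.5]
opening: 0.135
grip_force: 0.1
```

Request:
carry_out(hand=0.76, moves=[{"slide":[0,0,0],"spin":0},{"slide":[0,0,0],"spin":0},{"slide":[0,0,0],"spin":0},{"slide":[0,0,0],"spin":0}])

```text
t: 17.72
eef_pos: [562.3, 144.7, 84.4]
tcp_rot: [3.142, -0.0, 1.649]
ft_force: [-0.6, -0.9, 0.9]
opening: 0.239
grip_force: 0.1
```

Request:
carry_out(hand=0.66, moves=[{"slide":[0,0,0],"spin":0},{"slide":[0,0,0],"spin":0},{"slide":[0,0,0],"spin":0},{"slide":[0,0,0],"spin":0}])

```text
t: 18.05
eef_pos: [562.4, 144.7, 84.4]
tcp_rot: [3.142, -0.0, 1.649]
ft_force: [1.0, -0.2, -0.1]
opening: 0.335
grip_force: 0.1
```

```bash
python3 view.py v4 250 160 210 170
```

```text
18.15 [562.3745472  144.70594397  84.44197139] [ 3.14150352e+00 -6.64110023e-05  1.64861029e+00] 0.3410986320257995 [-0.50854879 -0.30840854  0.05042196]
```

View pics/v4.png

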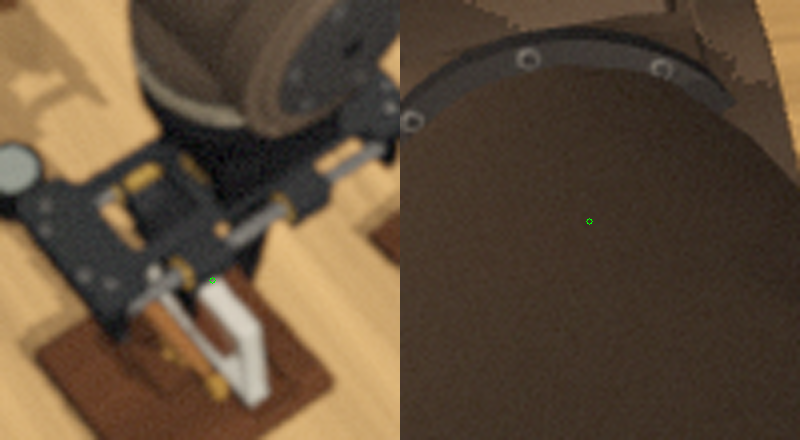

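The holder is leaning back on the rear finger. I keep opening.

Request:
carry_out(hand=0.56, moves=[{"slide":[0,0,0],"spin":0},{"slide":[0,0,0],"spin":0},{"slide":[0,0,0],"spin":0},{"slide":[0,0,0],"spin":0}])

```text
t: 18.48
eef_pos: [562.4, 144.7, 84.5]
tcp_rot: [3.142, -0.0, 1.649]
ft_force: [0.6, -0.2, 0.2]
opening: 0.437
grip_force: 0.1
```

Request:
carry_out(hand=0.44, moves=[{"slide":[0,0,0],"spin":0},{"slide":[0,0,0],"spin":0},{"slide":[0,0,0],"spin":0},{"slide":[0,0,0],"spin":0}])

```text
t: 18.82
eef_pos: [562.4, 144.7, 84.4]
tcp_rot: [3.141, -0.0, 1.649]
ft_force: [1.1, 0.2, -0.7]
opening: 0.557
grip_force: 0.1
```

Request:
carry_out(hand=0.3, moves=[{"slide":[0,0,0],"spin":0},{"slide":[0,0,0],"spin":0},{"slide":[0,0,0],"spin":0},{"slide":[0,0,0],"spin":0}])

```text
t: 19.15
eef_pos: [562.4, 144.7, 84.4]
tcp_rot: [3.142, -0.0, 1.649]
ft_force: [0.0, 0.0, 0.4]
opening: 0.695
grip_force: 0.1
```

Request:
carry_out(hand=0.1, moves=[{"slide":[0,0,0],"spin":0},{"slide":[0,0,0],"spin":0},{"slide":[0,0,0],"spin":0},{"slide":[0,0,0],"spin":0},{"slide":[0,0,0],"spin":0},{"slide":[0,0,0],"spin":0}])

```text
t: 19.65
eef_pos: [562.3, 144.7, 84.5]
tcp_rot: [3.142, -0.0, 1.649]
ft_force: [0.9, -0.4, 0.5]
opening: 0.898
grip_force: 0.0
```

```bash
python3 view.py v5 250 160 210 170
```

```text
19.75 [562.32413949 144.73714324  84.43428985] [ 3.14158445e+00 -9.50927256e-05  1.64860574e+00] 0.8971152651751867 [-0.2431039  -0.89270695 -0.04280062]
```

View pics/v5.png

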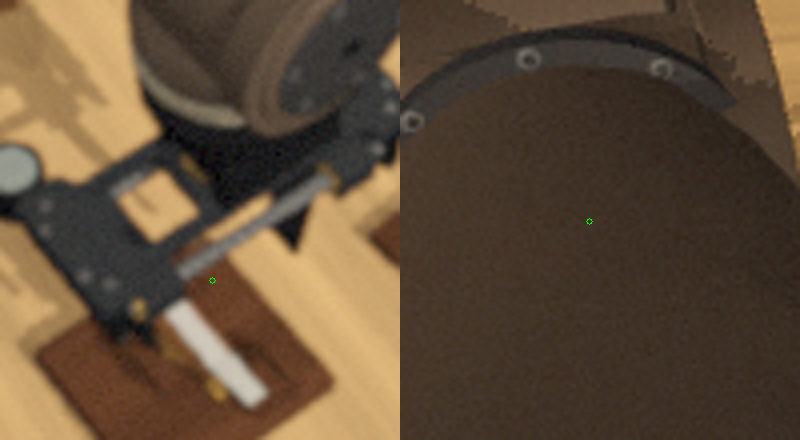

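Run:
```python
from h import *
C=cams();c=C["scene"];y=.078;o=np.array([561.3,144.8,0]);R=np.array([[np.cos(y),-np.sin(y),0],[np.sin(y),np.cos(y),0],[0,0,1]])
px=lambda P:((proj(c,o+R@np.array(P))[0]+[0,2.4]-[250,160]+.5)*4-.5).round().tolist()
for th in(.2,.4,.6,.8,1.):
    u=np.array([np.sin(th),0,np.cos(th)]);n=np.array([np.cos(th),0,-np.sin(th)])
    b=np.array([5,43,25]) # rear bottom near corner
    print(th,"rear bot",px(b),"front bot",px(b-10*n),"rear top",px(b+86*u),"front top",px(b+86*u-10*n),"far front top",px(b+86*u-10*n-[0,86,0]),"far rear top",px(b+86*u-[0,86,0]))
```

```text
0.2 rear bot [254.0, 410.0] front bot [269.0, 398.0] rear top [235.0, 352.0] front top [251.0, 339.0] far front top [144.0, 214.0] far rear top [128.0, 226.0]
0.4 rear bot [254.0, 410.0] front bot [269.0, 397.0] rear top [207.0, 375.0] front top [222.0, 361.0] far front top [116.0, 235.0] far rear top [101.0, 249.0]
0.6 rear bot [254.0, 410.0] front bot [267.0, 397.0] rear top [181.0, 399.0] front top [195.0, 385.0] far front top [90.0, 258.0] far rear top [76.0, 273.0]
0.8 rear bot [254.0, 410.0] front bot [266.0, 397.0] rear top [159.0, 424.0] front top [171.0, 410.0] far front top [67.0, 283.0] far rear top [55.0, 297.0]
1.0 rear bot [254.0, 410.0] front bot [263.0, 397.0] rear top [141.0, 448.0] front top [150.0, 435.0] far front top [47.0, 308.0] far rear top [39.0, 321.0]
```

The strip matches a holder lean of about 0.31 rad seen edge-on, clear of both fingers. I retreat straight up and check.

Request:
carry_out(hand=0, moves=[{"slide":[0,0,-0.01],"spin":0},{"slide":[0,0,-0.03],"spin":0},{"slide":[0,0,-0.05],"spin":0},{"slide":[0,0,-0.09],"spin":0},{"slide":[0,0,-0.09],"spin":0},{"slide":[-0.09,0,0],"spin":0},{"slide":[-0.09,0,0],"spin":0},{"slide":[-0.09,0,0],"spin":0},{"slide":[-0.09,0,0],"spin":0},{"slide":[-0.09,0,0],"spin":0},{"slide":[-0.09,0,0],"spin":0},{"slide":[0,0,0],"spin":0}])

```text
t: 20.85
eef_pos: [579.5, -75.9, 192.7]
tcp_rot: [3.141, 0.001, 1.645]
ft_force: [-1.1, -0.9, -0.2]
opening: 0.997
grip_force: 0.0
```

```bash
python3 view.py v6 250 160 210 170
```

```text
20.95 [579.02659177 -71.84669989 192.54336879] [ 3.14154025e+00 -2.01971189e-04  1.64604571e+00] 1.000445128673212 [-0.60693832 -0.30740685  0.14231176]
```

View pics/v6.png

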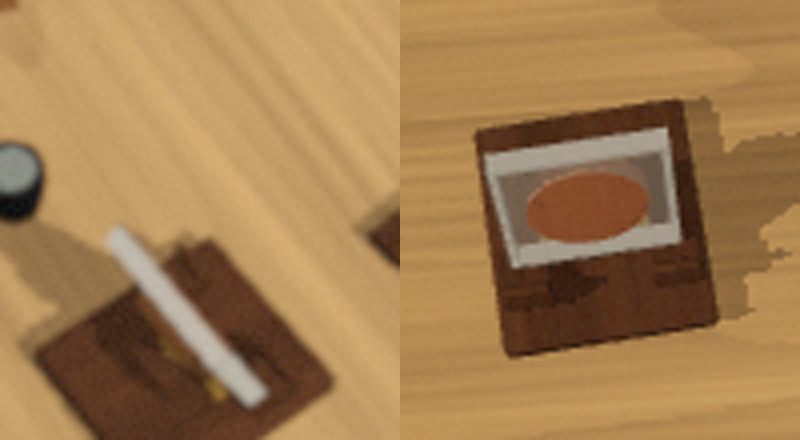

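The holder leans back about 0.35 rad. It is square and centred on the stand (top crop: upper edge 485–668, lower edge 515–680), and the robot is clear.

```bash
python3 -c "from cell import *;print(job_done())"
```

```text
the job is handed in; nothing more can be done
None
```

I handed the job in at about 21 s. The leg was pressed on its stop at about 9 N, and the large holder sits centred and square on the ledge, leaning back about 0.35 rad; the hand-in returned no verdict.

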